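# Count a culture tube and show it to the inspection camera

## Task

Count the next sample by swinging the tally counter's sprung lever away to its stop and letting it spring back, with the tubes still in the rack; then pull the yellow-capped tube out of the rack and show it to the inspection camera, finishing while still holding it in the air. Hold it still, cap up and in line with the camera picture's upright, so square to the lens's downward slanting line of sight (tipped 30 degrees, foot towards the camera), with the middle of the glass on that line 90 mm in front of the lens. Leave the other tubes and everything standing about where they are, and do not bump the camera.

Things in the scene. Friction and masses are not known exactly. Their poses are not given: they have to be found in the camera images.
- counter: desk tally counter fixed to the bench: aluminium housing 75 (x) by 50 (y) by 40 mm on a black plate 110 by 75 mm, housing top 48 mm above the bench. Origin at the centre of the underside; the lever swings in its x-z plane towards its own +x.
- lever (a joint): counter's sprung lever, rad: 0 at rest (leaning 0.4 rad to the counter's -x from upright), 0.8 at its stop (leaning 0.4 rad to +x). Pivot 50 mm above the bench over the counter's origin, axis along the counter's y. The spring drives it back to 0 when let go; pushing at the tip takes about 1 N at rest and 3 N at the stop.
- lever_tip (a point): centre of the red round bar at the lever's tip, 16 mm across and 22 mm long along the counter's y, 55 mm from the pivot (about 101 mm above the bench at rest)
- rack: white wire tube rack fixed to the bench, 48 (x) by 158 (y) by 60 mm high, 2 by 7 square openings of 18 mm at 22 mm pitch, tubes stand on its floor 6 mm above the bench. Origin at the centre of the underside. Three tubes stand upright in it, 66 mm or more apart along its y, in an unknown order.
- tube_yellow: a closed glass culture tube, 16 mm across, glass from 0 to 84 mm above the foot, then a 20 mm wide, 28 mm high screw cap up to 112 mm; about 25 g. Origin at the centre of the foot, z along the tube from foot to cap. Yellow cap: the sample to show. Stands in the rack, cap top 118 mm above the bench.
- tube_yellow_mid (a point): middle of the yellow-capped tube's glass, on its axis 45 mm above the foot
- tube_red: a closed glass culture tube, 16 mm across, glass from 0 to 84 mm above the foot, then a 20 mm wide, 28 mm high screw cap up to 112 mm; about 25 g. Origin at the centre of the foot, z along the tube from foot to cap. Red cap: stays in the rack.
- tube_blue: a closed glass culture tube, 16 mm across, glass from 0 to 84 mm above the foot, then a 20 mm wide, 28 mm high screw cap up to 112 mm; about 25 g. Origin at the centre of the foot, z along the tube from foot to cap. Blue cap: stays in the rack.
- camera: inspection camera fixed to the bench: white head 46 mm square by 65 mm with a 50 mm ring and a black lens barrel 34 mm across, looking 30 degrees below level towards its own -x, on a steel post (20 mm) rising from a dark plate 100 mm square whose centre is 30 mm to the camera's +x of the origin; top about 250 mm above the bench. Origin on the bench below a point 20 mm behind the lens front, z up.
- lens (a point): centre of the lens front, 190 mm above the bench
- focus (a point): the point 90 mm in front of the lens on its line of sight, 145 mm above the bench, in empty air. x axis: line of sight, away from the lens, 30 degrees below level; z axis: the picture's upright, square to it, 30 degrees from vertical, leaning away from the camera; y axis level. Wanted: middle of the glass here, the tube's z along this z.
- dishes: stack of three closed 60 mm culture dishes, 46 mm high; origin at the centre of the underside; bystander
- bottle: amber bottle with blue cap, 60 mm across, 120 mm high; origin at the centre of the underside; bystander
- marker: black marker pen, 135 by 14 by 14 mm, lying along its x; origin at the centre of the underside; bystander
- jar: small glass jar with white cap, 56 mm across, 60 mm high; origin at the centre of the underside; bystander
- bucket: open red waste bucket, 150 mm across, 160 mm high; origin at the centre of the underside; bystander
Not all that is in view belongs to the job. What is shaped like the counter but pink or purple is not meant.

How it is judged:
On the way, in this order (a step that is already met when the one before it is completed fails the run):
1. the lever is swung to its stop, the yellow-capped tube still in the rack (value of joint lever above 0.74 rad and distance of tube_yellow from where it was at the start of the episode below 0.02 m), for 0.05 s.
2. the lever is let go and has sprung back, the tube still in the rack (value of joint lever below 0.08 rad and contact force between the fingers and counter below 0.05 N and distance of tube_yellow from where it was at the start of the episode below 0.02 m), for 0.1 s.
3. the yellow-capped tube is lifted clear of the rack in the fingers (height (world z) of tube_yellow above 0.07 m and contact force between the fingers and tube_yellow above 1 N and contact force between tube_yellow and rack below 0.05 N), for 0.2 s.
At the end, for the whole second after the job is handed in: Yellow-capped tube held still by the fingers alone, foot over 70 mm above the bench, cap up, axis within 12 degrees of the camera picture's upright, middle of the glass within 22 mm of the point 90 mm in front of the lens; lever back at rest (all of step 3 and distance between tube_yellow_mid and focus below 0.022 m and angle between the z axis of tube_yellow and the z axis of focus, either way round below 0.21 rad and angle between tube_yellow's own z axis and vertical below 0.9 rad and linear speed of tube_yellow below 0.02 m/s and angular speed of tube_yellow below 0.2 rad/s and contact force between tube_yellow and camera below 0.05 N and contact force between tube_yellow and counter below 0.05 N and value of joint lever below 0.08 rad); the arm keeps its last pose, push and grip.
It fails at once if another tube is pulled up or shifted in the rack (distance of any of tube_red, tube_blue from where it was at the start of the episode above 0.02 m).
It fails at once if something standing by is pushed out of place (distance of any of dishes, bottle, marker, jar, bucket from where it was at the start of the episode above 0.03 m).
It fails at once if the inspection camera is bumped (contact force between any of the arm, the fingers, tube_yellow and camera above 2 N).
It also fails if it takes over 45 s, if anything falls off the work surface, if the arm or the gripper's body presses on something with over 40 N, if the wrist force passes 120 N, or if a joint passes its speed limit or range.

## Robot

A 7-joint arm with a two-finger parallel gripper is mounted at the origin on the work surface. World frame = base frame: x ahead of the robot, y to its left, z up, the work surface at z = 0. Lengths are in m, angles in rad, forces in N, time in s.
With the tool pointing down it reaches from about 0.425 to 0.875 m from the base axis. Payload 8.4 kg.
Tool frame: the origin (TCP) lies at the very end of the fingers, on their centre line; the grasp point (between the pads) lies 19 mm behind it; z points along the fingers, y is the line along which they close (so a half turn about z gives the same grasp; the last joint's range is limited). The gripper opens to 85 mm and grips with 20 to 120 N. Pads are 22 mm wide; open, the fingers measure 114 mm over their backs; the gripper's body (76 mm by 85 mm) begins 54 mm behind the grasp point. The pads swing forward as they close: fully open they stand 13 mm farther back than shut.
Start: joints at [1.022, 0.333, 0.04, 1.465, -0.013, 1.343, -0.059], TCP at [0.283, -0.585, 0.205] pointing down, gripper open.
Joint ranges: [-2.58, 2.58], [-0.38, 2.09], [-1.3, 1.39], [0.25, 2.4], [-1.5, 4.64], [0.08, 2.09], [-2.65, 2.65]. Speed limits (rad/s): [2.22, 2.22, 2.79, 2.79, 3.14, 3.14, 3.14].

## Interface

Orientations are given as a unit quaternion [x, y, z, w].
In Python, from rig import env gives the robot as it stands.
- The arm moves only by the tool play_rows, never from a script. Its argument "moves" is one flat list of numbers, 7 for each row, row after row: the shift along the world's x, y, z in cm, then the turn, a rotation vector about the world's x, y, z in rad, then the finger opening in cm, from 0 to 8.54. A call has exactly 10 rows; each row is the pose to reach, as a shift and turn from the pose commanded when the call began; what a row does not reach only later rows make up. A row lasts 1/12 s, in which the tool goes at most 41.7 mm and 7.16 degrees, less where a joint would pass 70% of its speed; a pose out of reach is approached as far as the arm can. A call with a gripper value outside its range is refused whole. The fingers move at their own pace and stop on an object; "newtons" is the grip in N (left out, the last holds). Time passes only in rows, so rows that repeat a pose let the fingers close, or fill a call up. It gives the time, the measured TCP pose, the force, the opening and the grip force at its end, in the units of the state.
- env.observe(): the state, without advancing time (a new reading comes with each control period).
- env.grab_frame(name): name is "scene" or "top"; returns the picture (480x640x3 uint8, blue, green, red); there is no depth.
- env.camera_params(name): a dict with "fx", "fy", "cx", "cy" (pixels), "dist" ([k1, k2, p1, p2, k3] as OpenCV has them; the pictures are not rectified), "eye" and "rotation" of the camera in the world. Camera axes: x right, y down, z forward; pixel columns grow to the right and rows downward; lengths in m; the calibration is good to about 2 mm. A picture is of the moment at which its call begins. camera_params takes no time and is no camera call.
- env.finish_job(): hands the job in; it is judged then, once.
Trained networks look in the newest picture that a camera, given by its name, has taken for a name from the list of things; names that differ only in an ending like _2 or _b are one class to them, and where a whole thing is asked for, a point or a joint stands for the part that bears it (a point fixed in the world has none). Each returns a list of dicts, best first, with "conf" (0 to 1); they miss things now and then, are a little off and sometimes report something else, mostly with a low value. They report only what shows in the picture. A call takes as long as a camera call. They do not tell look-alikes from the thing itself.
- env.cut_out(camera, query): "pixels" (480x640 bool, what is visible of it) and "rect" ([left, top, width, height] in pixels, round what is visible of it).
The state is a dict: "time_s": time; "qpos": joint angles; "qd": joint speeds; "joint_efforts": joint torques, N m; "tcp_pos": TCP position; "tool_rot": TCP orientation; "contact_force": force on the tool from outside, world axes, zero at the start; "wrist_torque": the same for the moment, N m; "grip_width": finger opening in m; "grip_force": force on a finger pad.
Only numpy, scipy, OpenCV 4.12 (cv2) and the standard library are available. Lean on these libraries where they do the work, as an engineer would, in place of code of your own. Each camera call takes 0.05 s, during which the arm holds its last target. There are 200 camera calls.

## Working session

There is one attempt and no reset: what is moved stays moved. The work goes in short steps, Python scripts to look and compute and a tool call to move; the robot and the scene stay as the last step left them, time stands still between calls to the robot, and variables do not carry over. Pictures are saved under pics/ and viewed, at most 10 in all, crops included, and the job is handed in when it is done.

Besides the shell and the picture viewer there is one more tool, called after "Call:" as name(argument=value, ...) on one line, values as JSON. play_rows: Moves the arm, as the interface text tells. Its arguments: {"type":"object","properties":{"moves":{"type":"array"},"newtons":{"type":"number"}},"required":["moves"]}

```bash
mkdir -p pics; ls
python3 - <<'E'
from rig import env
import cv2,numpy as np
for c in ("scene","top"):
    im=env.grab_frame(c); cv2.imwrite(f"pics/{c}0.png",im)
    p=env.camera_params(c); print(c,{k:np.round(v,4).tolist() for k,v in p.items()})
    for q in ["counter","lever_tip","rack","tube_yellow","tube_red","tube_blue","camera","dishes","bottle","marker","jar","bucket"]:
        print(q,[(round(float(d["conf"]),2),[int(v) for v in d["rect"]]) for d in env.cut_out(c,q)][:4])
s=env.observe();print(s)
E
```

```text
pics
scene {'fx': 486.6337, 'fy': 486.6337, 'cx': 313.954, 'cy': 240.6941, 'dist': [-0.0642, 0.0, 0.0, 0.0, 0.0], 'eye': [1.2888, 0.7185, 0.9521], 'rotation': [0.3728, 0.8184, -0.4029, -0.1701]}
counter [(0.91, [205, 203, 36, 42]), (0.91, [236, 223, 33, 45]), (0.66, [281, 204, 36, 37])]
lever_tip [(0.62, [223, 203, 7, 19]), (0.59, [248, 225, 7, 17])]
rack [(0.95, [274, 254, 47, 49])]
tube_yellow [(0.15, [205, 203, 36, 43])]
tube_red [(0.67, [468, 304, 78, 96]), (0.47, [289, 250, 10, 18])]
tube_blue [(0.43, [311, 259, 8, 28])]
camera []
dishes [(0.8, [220, 269, 25, 24]), (0.55, [467, 307, 75, 94]), (0.52, [283, 297, 23, 30])]
bottle [(0.97, [220, 166, 19, 34])]
marker [(0.49, [443, 293, 35, 26])]
jar [(0.58, [280, 300, 27, 27])]
bucket [(0.68, [472, 305, 75, 93]), (0.47, [308, 282, 49, 106])]
top {'fx': 517.2204, 'fy': 517.2204, 'cx': 313.22, 'cy': 242.6065, 'dist': [0.0341, 0.0, 0.0, 0.0, 0.0], 'eye': [0.3616, 0.0247, 1.7631], 'rotation': [-0.6968, 0.7153, -0.0308, 0.0439]}
counter [(0.69, [367, 270, 28, 33]), (0.56, [415, 221, 32, 32])]
lever_tip [(0.6, [381, 288, 3, 8])]
rack [(0.6
[... 402 characters left out ...]
ray([ 1.02180578,  0.33317758,  0.0399288 ,  1.4653898 , -0.0133987 ,
        1.34332342, -0.0585001 ]), 'qd': array([ 0.00024496,  0.00167143, -0.00112677,  0.00119622,  0.00074284,
        0.00012918, -0.00077803]), 'joint_efforts': array([ 5.21705097e-04, -6.58290625e+01,  1.36362668e+00, -4.05809999e+01,
        1.67500094e-02,  3.03311652e-03,  6.37033645e-05]), 'tcp_pos': array([ 0.2825636 , -0.58533523,  0.20482779]), 'tool_rot': array([ 9.74823876e-01,  2.22976254e-01, -5.48427709e-06, -1.50985397e-05]), 'contact_force': array([-0.11387351, -0.39868161,  0.54446996]), 'wrist_torque': array([ 0.00630559, -0.04034787,  0.01469531]), 'grip_force': 0.0, 'grip_width': 0.08550530491674706}
```

Run:
```python
import cv2
a=cv2.imread("pics/scene0.png")[150:410,170:560]; cv2.imwrite("pics/s1.png",cv2.resize(a,(780,520),interpolation=cv2.INTER_CUBIC))
a=cv2.imread("pics/top0.png")[140:330,180:520]; cv2.imwrite("pics/t1.png",cv2.resize(a,(800,447),interpolation=cv2.INTER_CUBIC))
```

```text
(no output)
```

View pics/s1.png

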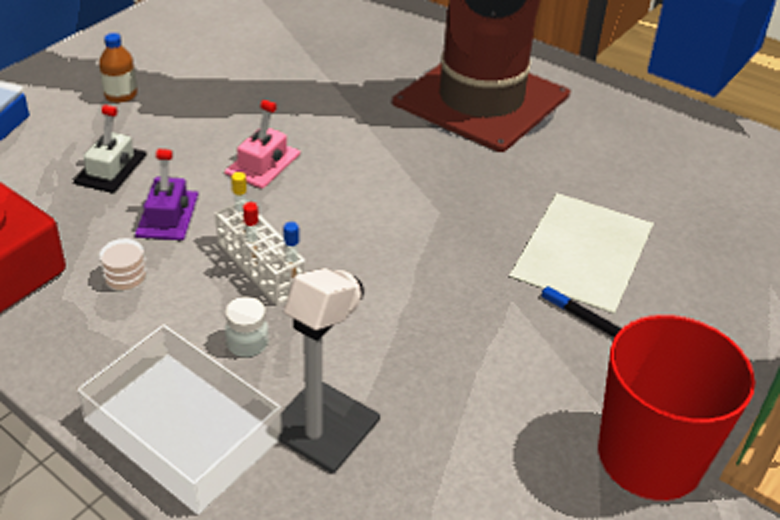

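View pics/t1.png

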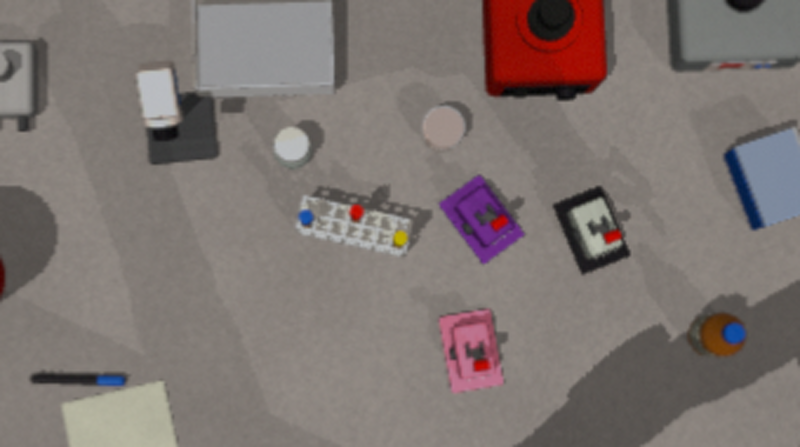

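The scene picture shows the white counter around crop (110,155), with the purple and pink look-alikes next to it. The yellow cap is at crop (239,183), at the far end of the rack. In the top crop the yellow cap is at (400,238), the counter at (592,230), and the inspection camera head at (157,95) with its plate at (181,128).

```bash
cat > h.py <<'E'
import cv2,numpy as np,json
from rig import env
from scipy.spatial.transform import Rotation as R
P={c:env.camera_params(c) for c in("scene","top")}
def KR(c):
    p=P[c];K=np.array([[p["fx"],0,p["cx"]],[0,p["fy"],p["cy"]],[0,0,1]]);r=np.array(p["rotation"])
    return K,np.array(p["dist"]),(R.from_quat(r).as_matrix() if r.size==4 else r),np.array(p["eye"])
def ray(c,uv):
    K,d,M,e=KR(c);n=cv2.undistortPoints(np.array([[uv]],float),K,d)[0,0];v=M@[n[0],n[1],1];return e,v/np.linalg.norm(v)
def onz(c,uv,z):
    e,v=ray(c,uv);return e+v*(z-e[2])/v[2]
def tri(a,b):
    (e1,v1),(e2,v2)=ray("scene",a),ray("top",b)
    t=np.linalg.lstsq(np.c_[v1,-v2],e2-e1,rcond=None)[0];p,q=e1+t[0]*v1,e2+t[1]*v2
    return (p+q)/2,np.linalg.norm(p-q)
def proj(c,X):
    K,d,M,e=KR(c);return cv2.projectPoints((np.atleast_2d(X)-e)@M,np.zeros(3),np.zeros(3),K,d)[0][:,0]
E
cat > m.py <<'E'
from h import *
S,T=cv2.imread("pics/scene0.png"),cv2.imread("pics/top0.png")
def blob(im,box,hue,smin=120,vmin=60,w=8):
    x,y,ww,hh=box;h=cv2.cvtColor(im[y:y+hh,x:x+ww],cv2.COLOR_BGR2HSV).astype(int)
    m=(abs((h[...,0]-hue+90)%180-90)<w)&(h[...,1]>smin)&(h[...,2]>vmin)
    n,l,st,ce=cv2.connectedComponentsWithStats(m.astype(np.uint8),connectivity=8)
    if n<2:return None
    i=1+st[1:,4].argmax();return ce[i]+[x,y],st[i].tolist()
sc=lambda x,y,r=12:(int(170+x/2-r),int(150+y/2-r),2*r,2*r)
tc=lambda x,y,r=7:(int(180+x*.425-r),int(140+y*.425-r),2*r,2*r)
for n,a,b,h in [("Y",(239,183),(400,238),27),("R",(250,213),(357,212),0),("B",(291,233),(306,217),110),("tip",(109,110),(612,236),0)]:
    A,B=blob(S,sc(*a),h),blob(T,tc(*b),h);print(n,A,B)
    if A and B:print("   ",np.round(tri(A[0],B[0])[0],4),tri(A[0],B[0])[1].round(4))
E
python3 m.py
python3 - <<'E'
from h import *
T=cv2.imread("pics/top0.png");
a=cv2.resize(T[160:260,220:450][:, :90],None,fx=8,fy=6) # placeholder
A=cv2.resize(T[162:212,232:282],(400,400),interpolation=cv2.INTER_CUBIC)
B=cv2.resize(T[213:263,405:455],(400,400),interpolation=cv2.INTER_CUBIC)
cv2.imwrite("pics/z1.png",np.hstack([A,B]))
E
```

```text
Y (array([289.02666667, 241.29333333]), [9, 7, 7, 12, 75]) (array([349.5, 241. ]), [4, 4, 6, 7, 34])
    [ 0.5406 -0.0644  0.104 ] 0.0017
R (array([294.94936709, 256.4556962 ]), [8, 7, 8, 12, 79]) (array([331.26470588, 229.76470588]), [5, 4, 6, 7, 34])
    [ 0.5784 -0.0064  0.1039] 0.0007
B (array([315.14473684, 266.38157895]), [9, 7, 7, 12, 76]) (array([309.6 , 231.96]), [4, 5, 6, 5, 25])
    [0.5735 0.0634 0.1042] 0.0019
tip (array([224.27027027, 204.75675676]), [9, 9, 8, 6, 37]) (array([439.90909091, 239.87878788]), [4, 4, 7, 7, 33])
    [ 0.5361 -0.3538  0.1016] 0.0005
```

View pics/z1.png

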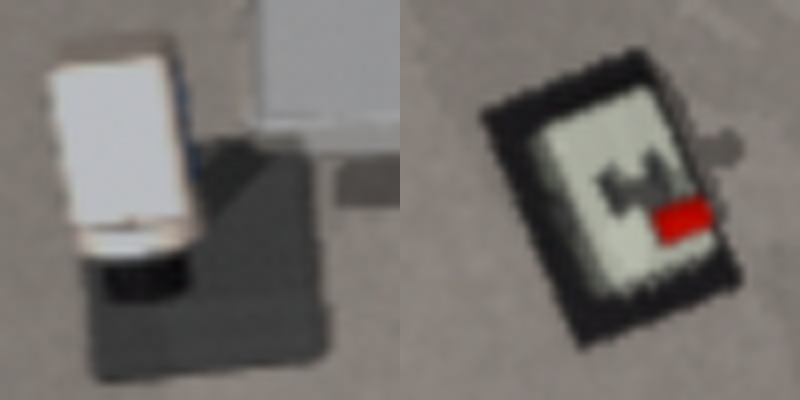

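The zoom shows the camera lens barrel pointing down the picture (world −x), with plate corners at about (95,382), (325,360) and (308,140). The counter's plate corners are clear, and its red tip is at the lower end, so its +x runs up the picture (world +x).

```bash
cat > g.py <<'E'
from h import *
def px(u,v,x0,y0):return ((u+.5)/8-.5+x0,(v+.5)/8-.5+y0)
W=lambda pts,x0,y0,z:np.array([onz("top",px(u,v,x0,y0),z) for u,v in pts])
c=W([(83,112),(240,50),(342,290),(183,348)],405,213,.008)
print("counter c",c.mean(0).round(4),"sides",[np.linalg.norm(c[i]-c[i-1]).round(4) for i in range(4)])
d=(c[0]+c[1]-c[2]-c[3]);yawc=np.arctan2(d[1],d[0]);d2=(c[0]+c[3]-c[1]-c[2]);print("yaw",yawc,np.arctan2(-d2[0],d2[1]))
k=W([(95,382),(325,360),(308,138)],232,162,.008)
pc=(k[0]+k[2])/2;print("cam plate",pc.round(4),np.linalg.norm(k[0]-k[1]),np.linalg.norm(k[1]-k[2]))
e1=k[2]-k[1];e2=k[0]-k[1];y1=np.arctan2(e1[1],e1[0]);y2=np.arctan2(-e2[0],e2[1]);print("yaw",y1,y2)
yaw=(y1+y2)/2;
a=np.array([np.cos(yaw),np.sin(yaw),0])
o=pc-.03*a;o[2]=0
lens=o-a*.0173+[0,0,.19];foc=o-a*.0953+[0,0,.145]
print("lens",lens,"focus",foc,"yaw",yaw)
print("lens px",proj("scene",lens),proj("top",lens))
ax=np.array([-a[0]*np.cos(np.pi/6),-a[1]*np.cos(np.pi/6),-.5])
for im,cc in(("scene",(0,0)),):
  S=cv2.imread("pics/scene0.png");Tt=cv2.imread("pics/top0.png")
def draw(im,c,pts,col):
  q=proj(c,pts)
  for p in q: cv2.circle(im,tuple(int(round(v*8*16)) for v in p),12,col,1,shift=4) if 0 else None
  return q
# overlays
b=np.cross([0,0,1.],a)
plate=[pc*[1,1,0]+[0,0,.008]+.05*(s*a+t*b) for s,t in((1,1),(1,-1),(-1,-1),(-1,1))]
ring=[lens+.017*(np.cos(t)*b+np.sin(t)*np.cross(ax,b)) for t in np.linspace(0,6.28,13)]
sp=[lens-.0*ax,lens-ax*.1]
out=[]
for im,cam,x0,y0,s in((S,"scene",300,270,4.7),(Tt,"top",222,157,6.5)):
  z=cv2.resize(im[y0:y0+int(400/s),x0:x0+int(400/s)],(400,400),interpolation=cv2.INTER_CUBIC)
  for pts,col in((plate,(0,255,0)),(ring,(0,0,255)),(sp,(255,0,0))):
    q=((proj(cam,np.array(pts))-[x0,y0]+.5)*400/int(400/s)).astype(np.int32)
    cv2.polylines(z,[q],len(pts)==4,col,1)
  out.append(z)
cv2.imwrite("pics/o1.png",np.hstack(out))
E
python3 g.py
```

```text
counter c [ 0.5547 -0.3454  0.008 ] sides [np.float64(0.1084), np.float64(0.072), np.float64(0.1103), np.float64(0.0716)]
yaw 0.3503038856852064 0.3374824244097667
cam plate [0.7221 0.2455 0.008 ] 0.09946971756659782 0.09762752088906472
yaw 0.058174480543697775 0.06836736849893628
lens [0.67490763 0.24248594 0.19      ] focus [0.59706371 0.2375541  0.145     ] yaw 0.06327092452131702
lens px [[344.89202689 294.5784172 ]] [[250.4085639  197.33151258]]
```

View pics/o1.png

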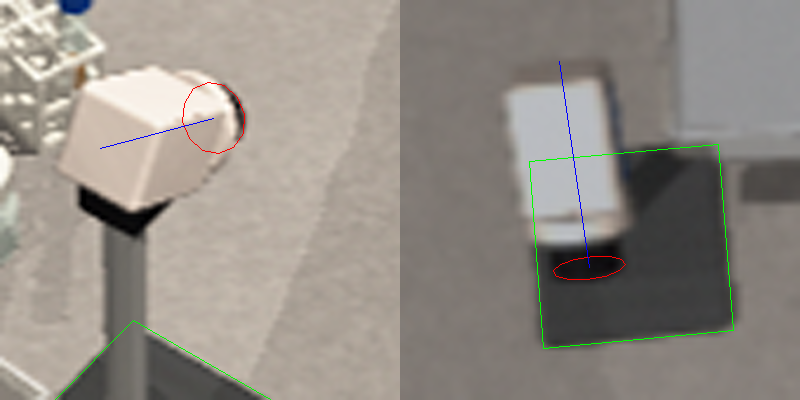

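The overlay agrees with the camera plate and barrel to within about 3 mm, which is good enough. Next I move above and behind the lever with the fingers closing.

Call:
play_rows(moves=[4,4,0,0,0,0,0,8,8,0,0,0,-0.03,0,12,12,0,0,0,-0.06,0,16,16,0,0,0,-0.105,0,20,20,0,0,0,-0.105,0,21.6,21.9,0,0,0,-0.105,0,21.6,21.9,-4,0,0,-0.105,0,21.6,21.9,-8,0,0,-0.105,0,21.6,21.9,-11.5,0,0,-0.105,0,21.6,21.9,-11.5,0,0,-0.105,0], newtons=40)

```text
time_s: 2.13
tcp_pos: [0.4972, -0.3622, 0.0838]
tool_rot: [0.985, 0.173, -0.003, -0.003]
contact_force: [-1.1, 0.4, -2.1]
grip_width: -0.0
grip_force: 0.0
```

Call:
play_rows(moves=[0,0,0,0,0,0,0,1.4,0.5,0,0,0,0,0,2.4,0.85,0,0,0,0,0,3.2,1.15,0,0,0,0,0,4,1.43,0,0,0,0,0,4.6,1.65,0,0,0,0,0,5.2,1.87,0,0,0,0,0,5.8,2.1,0,0,0,0,0,5.8,2.1,0,0,0,0,0,5.8,2.1,0,0,0,0,0])

```text
time_s: 2.97
tcp_pos: [0.5568, -0.3451, 0.0897]
tool_rot: [0.985, 0.172, -0.0, -0.0]
contact_force: [0.1, 0.4, 0.9]
grip_width: -0.0002
grip_force: 0.0
```

Run:
```python
from h import *
s=env.observe();print(s["tcp_pos"],s["contact_force"])
S=env.grab_frame("scene");print(env.observe()["contact_force"])
h=cv2.cvtColor(S,cv2.COLOR_BGR2HSV)[185:235,195:260].astype(int)
cv2.imwrite("pics/p1.png",cv2.resize(S[140:260,180:320],(700,600),interpolation=cv2.INTER_CUBIC))
```

```text
[ 0.55675521 -0.34510178  0.08972377] [0.09262954 0.3566535  0.90219552]
[ 0.76924249 -1.0686846  -0.39423394]
```

View pics/p1.png

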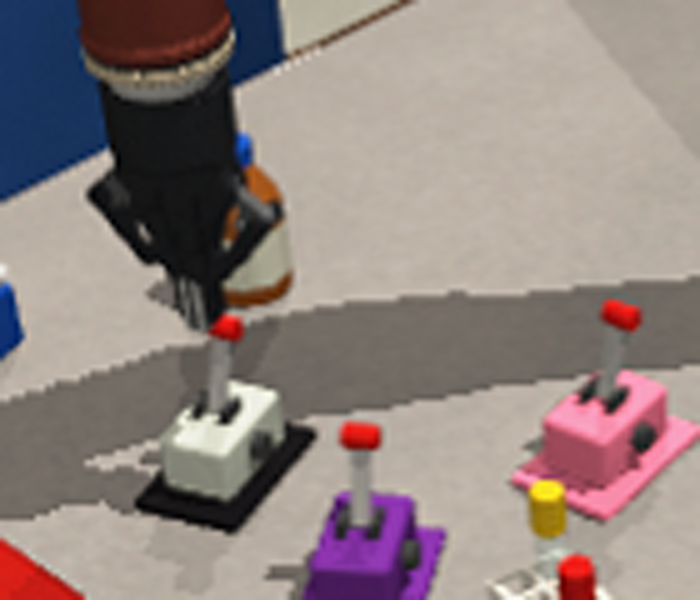

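Run:
```python
from h import *
s=env.observe();print(s["tcp_pos"],s["contact_force"],s["time_s"])
f=lambda c,X:(proj(c,np.array(X)))
t=s["tcp_pos"]
a=np.array([np.cos(.345),np.sin(.345),0])
for n,X in(("tcp",t),("tiprest",[.5355,-.3532,.1007]),("tipend",[.5756,-.3388,.1007])):
  for c in("scene","top"):print(n,c,f(c,X), (f(c,X)-[180,140])*5)
env.grab_frame("top");T=env.grab_frame("top");cv2.imwrite("pics/p2.png",cv2.resize(T[203:273,390:460],(560,560),interpolation=cv2.INTER_CUBIC))
print(f("top",t)-[390,203])
```

```text
[ 0.55629991 -0.34547547  0.08965966] [ 0.76924249 -1.0686846  -0.39423394] 3.0167
tcp scene [[221.63349351 211.64152694]] [[208.16746754 358.20763472]]
tcp top [[436.24111194 234.10731364]] [[1281.20555971  470.5365682 ]]
tiprest scene [[224.66270504 204.97885792]] [[223.31352519 324.89428962]]
tiprest top [[439.73527099 240.04851694]] [[1298.67635494  500.2425847 ]]
tipend scene [[217.71853568 212.23328983]] [[188.59267839 361.16644914]]
tipend top [[434.59708398 227.8023383 ]] [[1272.98541988  439.01169152]]
[[46.24111194 31.10731364]]
```

View pics/p2.png

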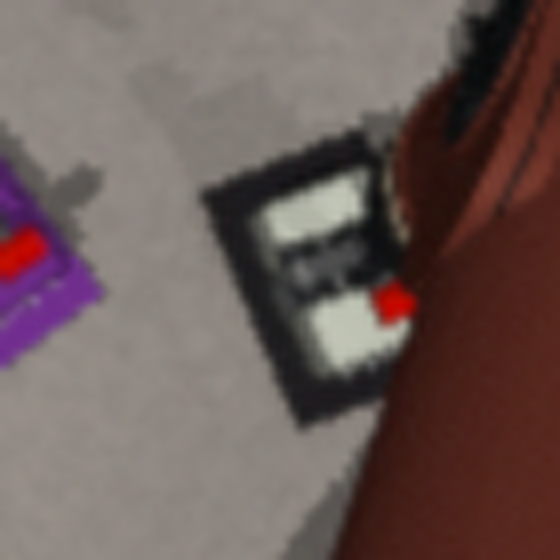

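Run:
```python
from h import *
S0=cv2.imread("pics/scene0.png");S=env.grab_frame("scene");cv2.imwrite("pics/scene2.png",S)
s=env.observe();t=s["tcp_pos"];M=R.from_quat(s["tool_rot"]).as_matrix();print(t,s["time_s"],s["contact_force"])
print([proj("scene",t-M[:,2]*d)[0].round(1).tolist() for d in(0,.02,.04,.08)])
d=(abs(S.astype(int)-S0).sum(2)>60)
for r in range(185,222): print(r,''.join('#' if v else '.' for v in d[r,200:245]))
z=cv2.resize(S[180:230,195:255],(720,600),interpolation=cv2.INTER_CUBIC)
for k in(0,.02,.04):
  q=((proj("scene",t-M[:,2]*k)[0]-[195,180]+.5)*12).astype(int);cv2.circle(z,tuple(map(int,q)),5,(0,255,0),1)
cv2.imwrite("pics/p3.png",z)
```

```text
[ 0.5560919  -0.34573887  0.08978458] 3.1667 [-1.20446539  0.58759331 -0.10355626]
[[221.6, 211.5], [220.7, 206.3], [219.8, 200.9], [218.0, 189.9]]
185 #########################..########.########.
186 ###.#####################...######.##########
187 #########################..#######.##########
188 #########################.#######..##########
189 ################################...##########
190 ###############################....##########
191 ##############################.....##########
192 ###########.#################......##########
193 ############################.......##########
194 ###########################........##########
195 ####..#######.############.........##.#######
196 .......#..###.##.########..........#..#######
197 ...............#.##.#####............########
198 ...............#.##.#####............########
199 ...............####.#####...........#########
200 ...............##.#.#####.........###########
201 ...............##.#..#####.............######
202 ................##########............##.#...
203 ................#########........#######.....
20
[... 197 characters left out ...]

208 .....................##....##################
209 .............##########...###################
210 ..........#############...###################
211 ........###############...###################
212 .....##################...###################
213 ..####################....###################
214 ######################....###################
215 ######################....###################
216 ######################......#################
217 #####################.....###....############
218 #####################.....#......#.##########
219 ####################................#########
220 ###################.................#########
221 ##################..................#########
```

View pics/p3.png

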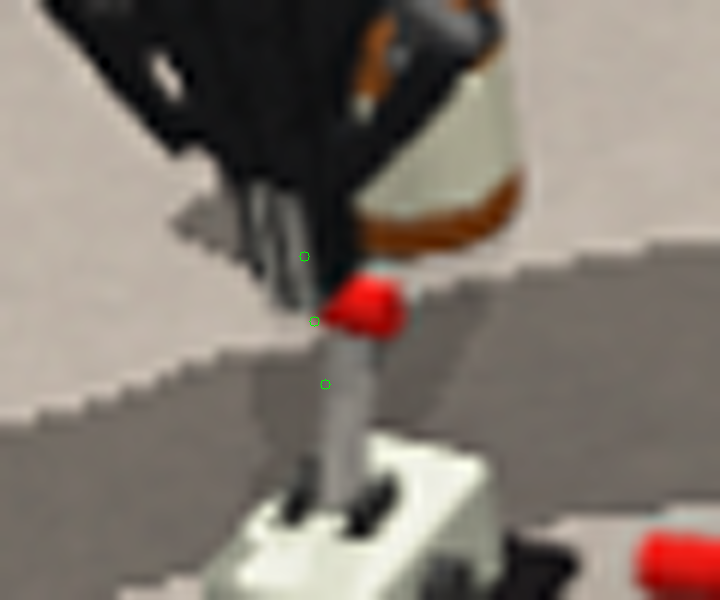

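The lever is still at rest, and the real finger ends show about 20 mm higher than the reported TCP projects, so the fingers passed over the bar. I'll back off, go 2.2 cm lower (still clear of the 48 mm housing), and look.

Call:
play_rows(moves=[-2,-0.7,0,0,0,0,0,-4,-1.4,0,0,0,0,0,-6,-2.15,0,0,0,0,0,-6.5,-2.3,0,0,0,0,0,-6.5,-2.3,-1,0,0,0,0,-6.5,-2.3,-2.2,0,0,0,0,-6.5,-2.3,-2.2,0,0,0,0,-6.5,-2.3,-2.2,0,0,0,0,-6.5,-2.3,-2.2,0,0,0,0,-6.5,-2.3,-2.2,0,0,0,0])

```text
time_s: 4.0
tcp_pos: [0.4923, -0.368, 0.0679]
tool_rot: [0.985, 0.172, 0.0, -0.0]
contact_force: [1.1, 0.0, 0.6]
grip_width: 0.0003
grip_force: 0.0
```

Run:
```python
from h import *
S=env.grab_frame("scene");cv2.imwrite("pics/scene3.png",S);T=env.grab_frame("top");cv2.imwrite("pics/top3.png",T)
s=env.observe();t=s["tcp_pos"];M=R.from_quat(s["tool_rot"]).as_matrix();print(t,s["time_s"],s["contact_force"],s["qpos"])
u0,v0=proj("scene",t)[0];tu,tv=proj("top",t)[0];print(u0,v0,tu,tv)
x0,y0=int(u0)-25,int(v0)-30
z=cv2.resize(S[y0:y0+50,x0:x0+50],(400,400),interpolation=cv2.INTER_CUBIC)
for k in(0,.02,.04):
  q=((proj("scene",t-M[:,2]*k)[0]-[x0,y0]+.5)*8).astype(int);cv2.circle(z,tuple(map(int,q)),4,(0,255,0),1)
x1,y1=int(tu)-50,int(tv)-50
w=cv2.resize(T[y1:y1+100,x1:x1+100],(400,400),interpolation=cv2.INTER_CUBIC);cv2.circle(w,(int((tu-x1)*4),int((tv-y1)*4)),4,(0,255,0),1)
cv2.imwrite("pics/p4.png",np.hstack([z,w]))
```

```text
[ 0.4921426  -0.36820906  0.06808278] 4.1 [0.58851728 0.22987473 0.83155919] [ 0.65898664  0.37054243 -0.10955456  1.70644982  0.04513401  1.0665553
 -0.69045613]
233.2266380418024 205.9087528042076 442.8147044619588 254.21690038779462
```

View pics/p4.png

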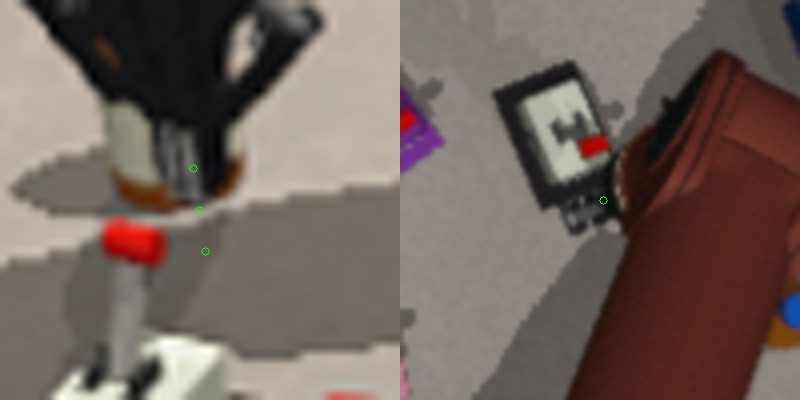

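The finger ends again show about 22 mm above the reported TCP, and the top view is consistent with a purely vertical offset. I'll lower 1 cm more and push.

Call:
play_rows(moves=[0,0,-1,0,0,0,0,1.4,0.5,-1,0,0,0,0,2.4,0.85,-1,0,0,0,0,3.4,1.2,-1,0,0,0,0,4.2,1.5,-1,0,0,0,0,5,1.8,-1,0,0,0,0,5.8,2.1,-1,0,0,0,0,6.5,2.33,-1,0,0,0,0,6.5,2.33,-1,0,0,0,0,6.5,2.33,-1,0,0,0,0])

```text
time_s: 4.93
tcp_pos: [0.5566, -0.3447, 0.0576]
tool_rot: [0.985, 0.172, -0.0, -0.0]
contact_force: [-2.9, -0.6, 0.3]
grip_width: 0.0001
grip_force: 1.2
```

Run:
```python
from h import *
S=env.grab_frame("scene");cv2.imwrite("pics/scene4.png",S)
fs=[]
for i in range(4): env.grab_frame("top");fs.append(env.observe()["contact_force"])
s=env.observe();print(s["tcp_pos"],s["time_s"],np.mean(fs,0))
h=cv2.cvtColor(S,cv2.COLOR_BGR2HSV).astype(int)
m=(abs((h[...,0]+90)%180-90)<8)&(h[...,1]>150)&(h[...,2]>100);m[:190]=0;m[225:]=0;m[:,:205]=0;m[:,240:]=0
v,u=np.nonzero(m);print(len(u),u.mean() if len(u) else 0,v.mean() if len(u) else 0)
for th in(0,.4,.6,.74,.8):
  l=-.021*0+.055*np.sin(th-.4);print(th,proj("scene",np.array([.5555+l*.941,-.346+l*.338,.05+.055*np.cos(th-.4)]))[0].round(1))
cv2.imwrite("pics/p5.png",cv2.resize(S[180:230,195:255],(720,600),interpolation=cv2.INTER_CUBIC))
```

```text
[ 0.55607912 -0.34507305  0.05777168] 5.1833 [-2.80266046  1.25239668  0.36342105]
30 217.13333333333333 211.36666666666667
0 [224.7 205. ]
0.4 [221.  207.4]
0.6 [219.3 209.6]
0.74 [218.2 211.4]
0.8 [217.7 212.3]
```

Call:
play_rows(moves=[0.2,0.07,0,0,0,0,0,0.3,0.1,0,0,0,0,0,0.4,0.14,0,0,0,0,0,0.5,0.17,0,0,0,0,0,0.5,0.17,0,0,0,0,0,0.5,0.17,0,0,0,0,0,0.5,0.17,0,0,0,0,0,0.5,0.17,0,0,0,0,0,0.5,0.17,0,0,0,0,0,0.5,0.17,0,0,0,0,0])

```text
time_s: 6.02
tcp_pos: [0.5594, -0.3442, 0.0574]
tool_rot: [0.985, 0.171, -0.002, -0.0]
contact_force: [-9.1, -1.4, 2.0]
grip_width: -0.0003
grip_force: 4.8
```

Run:
```python
from h import *
S=env.grab_frame("scene")
fs=[]
for i in range(4): env.grab_frame("top");fs.append(env.observe()["contact_force"])
s=env.observe();print(s["tcp_pos"],s["time_s"],np.mean(fs,0))
h=cv2.cvtColor(S,cv2.COLOR_BGR2HSV).astype(int)
m=(abs((h[...,0]+90)%180-90)<8)&(h[...,1]>150)&(h[...,2]>100);m[:190]=0;m[225:]=0;m[:,:205]=0;m[:,240:]=0
v,u=np.nonzero(m);print(len(u),u.mean() if len(u) else 0,v.mean() if len(u) else 0)
```

```text
[ 0.55946405 -0.34424112  0.05743072] 6.2667 [-10.09486961  -0.63463169   2.48367799]
29 216.82758620689654 212.0344827586207
```

The force of about 10 N shows the lever is at its stop. Now I retreat to release it and rise.

Call:
play_rows(moves=[-1.5,-0.5,0,0,0,0,0,-3.5,-1.3,0,0,0,0,0,-5.5,-2,0,0,0,0,0,-7.5,-2.7,0,0,0,0,0,-7.5,-2.7,0,0,0,0,0,-7.5,-2.7,4,0,0,0,0,-7.5,-2.7,8,0,0,0,0,-7.5,-2.7,12,0,0,0,0,-7.5,-2.7,16,0,0,-0.08,4,-7.5,-2.7,17,0,0,-0.16,5])

```text
time_s: 7.1
tcp_pos: [0.4901, -0.3715, 0.236]
tool_rot: [0.996, 0.091, 0.005, 0.003]
contact_force: [1.1, -0.2, 0.7]
grip_width: 0.0231
grip_force: 0.0
```

Call:
play_rows(moves=[0.6,3.5,0,0,0,-0.06,5,1.2,7,0,0,0,-0.12,5,1.9,10.5,0,0,0,-0.12,5,2.6,14,0,0,0,-0.12,5,3.2,17.5,0,0,0,-0.12,5,3.9,21,0,0,0,-0.12,5,4.5,25,0,0,0,-0.12,5,5,28,0,0,0,-0.12,5,5.4,30.6,0,0,0,-0.12,5,5.4,30.6,0,0,0,-0.12,5])

```text
time_s: 7.93
tcp_pos: [0.5423, -0.0564, 0.2287]
tool_rot: [0.999, 0.037, 0.001, -0.001]
contact_force: [-0.3, 0.4, -0.4]
grip_width: 0.0502
grip_force: 0.0
```

Run:
```python
from h import *
S=env.grab_frame("scene");cv2.imwrite("pics/scene5.png",S)
s=env.observe();t=s["tcp_pos"];M=R.from_quat(s["tool_rot"]).as_matrix();print(t,s["time_s"],s["contact_force"],s["grip_width"],M.round(3).tolist())
h=cv2.cvtColor(S,cv2.COLOR_BGR2HSV).astype(int)
m=(abs((h[...,0]+90)%180-90)<8)&(h[...,1]>150)&(h[...,2]>100);m[:190]=0;m[218:]=0;m[:,:205]=0;m[:,240:]=0
v,u=np.nonzero(m);print(len(u),u.mean() if len(u) else 0,v.mean() if len(u) else 0)
z=cv2.resize(S[170:270,240:360],(720,600),interpolation=cv2.INTER_CUBIC)
for k in(0,.02,.04):
  q=((proj("scene",t-M[:,2]*k)[0]-[240,170]+.5)*6).astype(int);cv2.circle(z,tuple(map(int,q)),4,(0,255,0),1)
cv2.imwrite("pics/p6.png",z)
```

```text
[ 0.54195801 -0.05987069  0.22858201] 7.9833 [-0.49321997 -0.9387036  -0.51238355] 0.050197342427004965 [[0.997, 0.071, 0.002], [0.071, -0.997, 0.001], [0.003, -0.001, -1.0]]
33 224.0 204.6969696969697
```

View pics/p6.png

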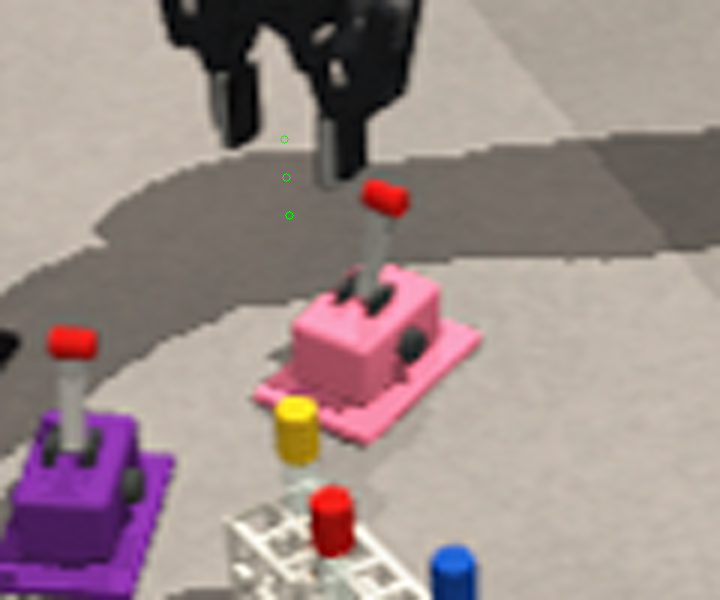

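The lever is back at rest, with its tip at (224,204.7). The fingers hang centred over the yellow cap, and their ends are about 24 mm above the reported TCP. Now I descend.

Call:
play_rows(moves=[0,0,0,0,0,0,5,0,0,-3,0,0,0,5,0,0,-6,0,0,0,5,0,0,-9,0,0,0,5,0,0,-11,0,0,0,5,0,0,-13,0,0,0,5,0,0,-15,0,0,0,5,0,0,-16.8,0,0,0,5,0,0,-16.8,0,0,0,5,0,0,-16.8,0,0,0,5])

```text
time_s: 8.82
tcp_pos: [0.5402, -0.0654, 0.0595]
tool_rot: [1.0, 0.032, -0.001, -0.0]
contact_force: [0.3, -0.2, 0.6]
grip_width: 0.0499
grip_force: 0.0
```

Call:
play_rows(moves=[0,0,0,0,0,0,2.5,0,0,0,0,0,0,1.5,0,0,0,0,0,0,1,0,0,0,0,0,0,1,0,0,0,0,0,0,1,0,0,0,0,0,0,1,0,0,0,0,0,0,1,0,0,0,0,0,0,1,0,0,0,0,0,0,1,0,0,0,0,0,0,1], newtons=40)

```text
time_s: 9.65
tcp_pos: [0.5418, -0.0646, 0.0613]
tool_rot: [0.999, 0.032, 0.001, 0.0]
contact_force: [0.0, -0.9, 6.3]
grip_width: 0.0187
grip_force: 39.3
```

Call:
play_rows(moves=[0,0,0.5,0,0,0,1,0,0,2,0,0,0,1,0,0,4,0,0,0,1,0,0,6.5,0,0,0,1,0,0,9,0,0,0,1,0,0,11.5,0,0,0,1,0,0,14,0,0,0,1,0,0,16,0,0,0,1,0,0,16,0,0,0,1,0,0,16,0,0,0,1])

```text
time_s: 10.48
tcp_pos: [0.5412, -0.0643, 0.2213]
tool_rot: [0.999, 0.032, 0.001, 0.0]
contact_force: [0.3, -0.3, -0.6]
grip_width: 0.0187
grip_force: 39.2
```

Run:
```python
from h import *
S=env.grab_frame("scene");cv2.imwrite("pics/scene6.png",S)
s=env.observe();print(s["tcp_pos"],s["time_s"],s["grip_width"],s["grip_force"])
def c(hue,box,w=8):
    x,y,a,b=box;h=cv2.cvtColor(S[y:y+b,x:x+a],cv2.COLOR_BGR2HSV).astype(int)
    m=(abs((h[...,0]-hue+90)%180-90)<w)&(h[...,1]>120)&(h[...,2]>60);v,u=np.nonzero(m);return len(u),u.mean()+x,v.mean()+y
print("yellow",c(27,(265,170,50,80)),"red",c(0,(285,246,22,20)),"blue",c(110,(305,256,22,20)))
print("expect cap", proj("scene",s["tcp_pos"]+[0,0,.0435]))
z=cv2.resize(S[165:285,230:374],(720,600),interpolation=cv2.INTER_CUBIC);cv2.imwrite("pics/p7.png",z)
```

```text
[ 0.540505   -0.06427955  0.21997125] 10.5333 0.018724403021801596 39.20924663543701
yellow (55, np.float64(283.96363636363634), np.float64(193.1818181818182)) red (79, np.float64(294.9493670886076), np.float64(256.45569620253167)) blue (76, np.float64(315.14473684210526), np.float64(266.38157894736844))
expect cap [[286.15434283 193.57097148]]
```

View pics/p7.png

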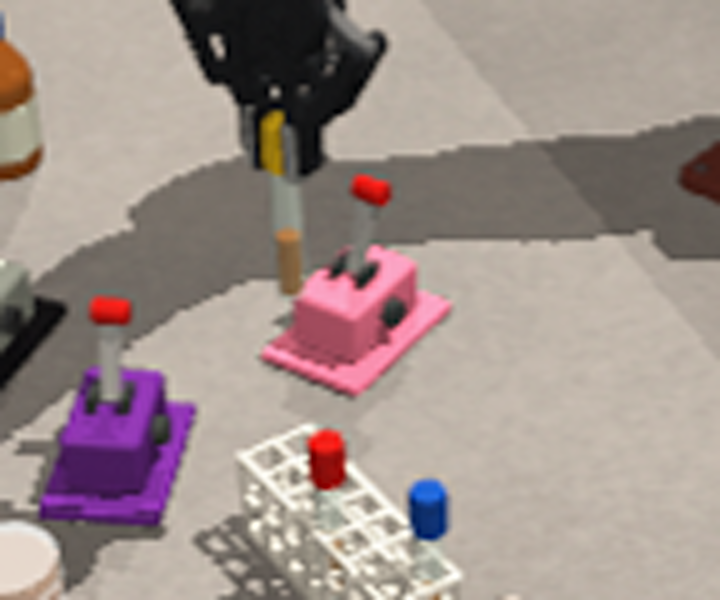

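The tube hangs straight in the fingers, cap at about (273,145) and foot at (289,290) in the crop, and the other two tubes haven't moved. That was my last picture, so the rest is numerical. I'll carry the tube over while tilting it.

Call:
play_rows(moves=[0,2,0,0,0,0,1,0.3,5,0,0.003,-0.05,0,1,0.6,8.5,0,0.007,-0.11,0,1,0.9,12,0,0.011,-0.17,0,1,1.2,15.5,0,0.015,-0.24,0,1,1.4,19,0,0.019,-0.31,0,1,1.6,22.5,-1,0.023,-0.38,0,1,1.8,26,-2,0.028,-0.45,0,1,1.9,29,-3,0.033,-0.523,0,1,1.9,30.2,-3.5,0.033,-0.523,0,1])

```text
time_s: 11.37
tcp_pos: [0.5554, 0.2423, 0.1814]
tool_rot: [0.965, 0.035, 0.259, -0.009]
contact_force: [-1.2, 0.2, -0.6]
grip_width: 0.0186
grip_force: 39.3
```

Call:
play_rows(moves=[0,0,0,0,0,0,1,0.5,0,-0.5,0,0,0,1,1,0,-1,0,0,0,1,1.5,0,-1.6,0,0,0,1,2.2,0,-2.2,0,0,0,1,2.7,0,-2.7,0,0,0,1,3.2,0,-3.2,0,0,0,1,3.2,0,-3.2,0,0,0,1,3.2,0,-3.2,0,0,0,1,3.2,0,-3.2,0,0,0,1])

```text
time_s: 12.2
tcp_pos: [0.5915, 0.2378, 0.1529]
tool_rot: [0.965, 0.031, 0.259, -0.008]
contact_force: [-0.2, 0.4, 0.1]
grip_width: 0.019
grip_force: 39.3
```

```bash
cat > v.py <<'E'
from h import *
import sys
n=sys.argv[1]
S=env.grab_frame("scene");T=env.grab_frame("top");cv2.imwrite(f"pics/scene{n}.png",S);cv2.imwrite(f"pics/top{n}.png",T)
s=env.observe();t=s["tcp_pos"];M=R.from_quat(s["tool_rot"]).as_matrix()
print(t,s["time_s"],s["grip_width"],s["grip_force"],s["contact_force"]);print("tool z",M[:,2].round(3),"want",[.499,.032,-.866])
zt=-M[:,2];foot=t-.0545*zt;mid=foot+.045*zt
print("mid model",mid,"focus",[.5971,.2376,.145])
for c,im in(("scene",S),("top",T)):
  for nm in("foot","mid"):print(c,nm,proj(c,locals()[nm])[0].round(1))
  print(c,"cap98",proj(c,foot+.098*zt)[0].round(1))
  for q in("tube_yellow","camera"):print(c,q,[(round(float(d["conf"]),2),[int(v) for v in d["rect"]]) for d in env.cut_out(c,q)][:3])
  h=cv2.cvtColor(im,cv2.COLOR_BGR2HSV).astype(int);p=proj(c,mid)[0].astype(int);x,y=p-22
  for lab,hue,smin in(("yellow",27,120),("liquid",14,90)):
    k=h[y:y+44,x:x+44];m=(abs(k[...,0]-hue)<(8 if hue==27 else 6))&(k[...,1]>smin)&(k[...,2]>60);v,u=np.nonzero(m)
    print(c,lab,len(u),(u.mean()+x,v.mean()+y,u.min()+x,u.max()+x,v.min()+y,v.max()+y) if len(u) else None)
E
python3 v.py 7
```

```text
[0.59156954 0.23793003 0.1532857 ] 12.3 0.01902053817939839 39.297884702682495 [-0.14019716  0.3911943   0.20171644]
tool z [ 0.5    0.032 -0.865] want [0.499, 0.032, -0.866]
mid model [0.59631896 0.23823235 0.14506368] focus [0.5971, 0.2376, 0.145]
scene foot [358.  306.5]
scene mid [363.9 289.6]
scene cap98 [371.  269.1]
scene tube_yellow [(0.73, [357, 263, 14, 44])]
scene camera [(0.67, [309, 282, 48, 105])]
scene yellow 62 (np.float64(369.0483870967742), np.float64(270.88709677419354), np.int64(365), np.int64(373), np.int64(267), np.int64(275))
scene liquid 70 (np.float64(360.7285714285714), np.float64(298.4428571428571), np.int64(357), np.int64(365), np.int64(291), np.int64(306))
top foot [255.1 219.3]
top mid [254.1 224.5]
top cap98 [252.7 230.9]
top tube_yellow [(0.56, [249, 220, 6, 10])]
top camera [(0.81, [238, 167, 36, 38])]
top yellow 39 (np.float64(251.56410256410257), np.float64(231.4102564102564), np.int64(249), np.int64(254), np.int64(228), np.int64(235))
top liquid 20 (np.float64(252.25), np.float64(227.3), np.int64(240), np.int64(255), np.int64(220), np.int64(245))
```

The measured cap, liquid and foot pixels match the predicted pose to within about 2 px. The middle of the glass is about 1 mm from the focus and the tilt is right, so I'm handing in.

```bash
python3 -c "
from rig import env
print(env.finish_job())"
```

```text
the job is handed in; nothing more can be done
None
```

I handed the job in at about 12 s: the lever went to its stop and sprang back, and the yellow-capped tube is held at the focus point, tilted 30 degrees (hand-in returned no verdict).

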